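Lay the grinder's angle feet in the tray, all the same way round

TASK

Put the two aluminium angle feet of the belt grinder into the wooden tray, one in each pocket, both the same way: the broad leg lying flat on the pocket's floor and the short leg standing up along the side of the pocket towards the tray's carrying lug. One foot is still standing on its short leg and has to be tipped over onto its broad leg. Leave the other things on the bench where they are.

Things in the scene. Friction and masses are not known exactly. Their poses are not given: they have to be found in the camera images.
- foot_a_centre (a point): First foot: bare aluminium angle (L section) 120 mm long, broad leg 75 mm, short leg 45 mm (outside), 8 mm thick, 0.2 to 0.4 kg. It lies with its broad leg on the bench, short leg up. Point: centre of its outline, 22.5 mm above the bench as it lies. Axes fixed in the foot: x along its length; y from the broad leg's free edge to the heel (the corner); z square to the broad leg, the way the short leg sticks out (up when the broad leg lies flat, short leg up).
- foot_a_short (a point): Middle of the first foot's short leg, 33.5 mm along y from its centre; axes as there. With the foot on its broad leg it is 22.5 mm above the underside; the short leg (8 mm thick, top edge 45 mm above the underside) can be gripped from above.
- foot_b_centre (a point): Second foot, same shape, size and axes as the first. It starts standing on its short leg, broad leg upright, 75 mm high: y down, z level. Point: centre of its outline, 37.5 mm above the bench as it stands; the broad leg's outer face is 22.5 mm from it along -z. Pushed near the top towards -z (under 3 N) it tips over its heel past about 25 degrees and falls onto its broad leg.
- foot_b_short (a point): Middle of the second foot's short leg, 33.5 mm along y from its centre; axes as there; gripped like the first's once the foot lies on its broad leg.
- tray: Pale wooden tray fixed to the bench, 152 mm (x) by 208 mm (y); two open pockets side by side along y, each 144 (x) by 98 mm (y) inside; floor 5 mm, wall tops 14 mm above the bench, walls 4 mm thick. A flat loop-shaped carrying lug, 8 mm high, 96 mm wide, sticks out 48 mm from its +y side. Origin on the bench under its centre, z up.
- pocket_near (a point): centre of the floor of the pocket next to the lug (51 mm from the tray's centre along +y; 5 mm above the bench); axes as the tray
- pocket_far (a point): centre of the floor of the other pocket (51 mm from the tray's centre along -y; 5 mm above the bench); axes as the tray
- lug (a point): middle of the lug's outer bar, 144 mm from the tray's centre along its +y, 8 mm above the bench
- compound_bar: green bar of polishing compound, 100 x 42 x 32 mm, lying flat near the robot on the right; origin at its underside. A bystander, loose: leave it alone
- buff_wheel: grey felt buffing wheel lying flat, 100 mm across, 22 mm thick, beyond the tray on the left; origin at its underside. A bystander, loose: leave it alone
- screwdriver: screwdriver with a blue handle, 190 mm long, lying beyond the tray on the right; origin at its underside. A bystander, loose: leave it alone
- file: dark file with a wooden handle, 240 mm long, on the left; origin at its underside. A bystander, loose: leave it alone
- paste_tin: closed white jar with a steel lid, 64 mm across, 45 mm high, near the robot on the left; origin at its underside. A bystander, loose: leave it alone
- motor: small steel electric motor on a mounting plate, about 105 mm long, 54 mm high, on the right; origin at its underside. A bystander, loose: leave it alone
- flat_bar: flat steel bar 160 x 30 x 8 mm lying beyond the tray; not part of the job; origin at its underside. A bystander, loose: leave it alone
Things that resemble listed ones, but are neither listed nor needed, are in the scene too. What is shaped like the part that bears foot_a_centre but orange is not meant.

How it is judged:
At the end, for the whole second after the job is handed in: At rest, one foot in each pocket (either in either): centre within 20 mm of the pocket's centre, length within 15 degrees of the tray's x, broad leg flat on the pocket floor (tilt under 0.08 rad, not propped on a wall), short leg up on the side of the pocket towards the lug ((((horizontal distance between foot_a_centre and pocket_near below 0.02 m and y of foot_a_short in the frame of pocket_near above 0.015 m and angle between the x axis of foot_a_centre and the x axis of tray, either way round below 0.26 rad and angle between foot_a_centre's own z axis and vertical below 0.08 rad and z of foot_a_centre in the frame of pocket_near below 0.027 m) and (horizontal distance between foot_b_centre and pocket_far below 0.02 m and y of foot_b_short in the frame of pocket_far above 0.015 m and angle between the x axis of foot_b_centre and the x axis of tray, either way round below 0.26 rad and angle between foot_b_centre's own z axis and vertical below 0.08 rad and z of foot_b_centre in the frame of pocket_far below 0.027 m)) or ((horizontal distance between foot_a_centre and pocket_far below 0.02 m and y of foot_a_short in the frame of pocket_far above 0.015 m and angle between the x axis of foot_a_centre and the x axis of tray, either way round below 0.26 rad and angle between foot_a_centre's own z axis and vertical below 0.08 rad and z of foot_a_centre in the frame of pocket_far below 0.027 m) and (horizontal distance between foot_b_centre and pocket_near below 0.02 m and y of foot_b_short in the frame of pocket_near above 0.015 m and angle between the x axis of foot_b_centre and the x axis of tray, either way round below 0.26 rad and angle between foot_b_centre's own z axis and vertical below 0.08 rad and z of foot_b_centre in the frame of pocket_near below 0.027 m))) and linear speed of each of foot_a, foot_b below 0.02 m/s); the robot touches nothing.
It fails at once if a bystander on the bench was moved by more than 30 mm (distance of any of compound_bar, buff_wheel, screwdriver, file, paste_tin, motor, flat_bar from where it was at the start of the episode above 0.03 m).
It also fails if it takes over 72 s, if anything falls off the work surface, if the arm or the gripper's body presses on something with over 40 N, if the wrist force passes 120 N, or if a joint passes its speed limit or range.

ROBOT

A 7-joint arm with a two-finger parallel gripper is mounted at the origin on the work surface. World frame = base frame: x ahead of the robot, y to its left, z up, the work surface at z = 0. Lengths are in m, angles in rad, forces in N, time in s.
With the tool pointing down it reaches from about 0.4 to 0.9 m from the base axis. Payload 5.5 kg.
Tool frame: the origin (TCP) lies between the finger pads; the fingertips stand 19 mm ahead of it and the grasp point (between the pads) is the TCP (finger_overhang is the distance from the TCP to the fingertips, in m); z points along the fingers, y is the line along which they close (so a half turn about z gives the same grasp; the last joint's range is limited). The gripper opens to 92 mm and grips with 3 to 60 N. Pads are 19 mm wide; open, the fingers measure 130 mm over their backs; the gripper's body (75 mm by 190 mm) begins 47 mm behind the grasp point.
Start: joints at [1.477, 0.501, -0.427, 1.55, 0.221, 1.138, -0.21], TCP at [0.227, -0.609, 0.246] pointing down, gripper open.
Joint ranges: [-2.88, 2.88], [-0.31, 2.03], [-1.54, 1.56], [0.2, 2.42], [-1.41, 4.55], [0.19, 2.02], [-2.57, 2.57]. Speed limits (rad/s): [2.57, 2.57, 3.14, 3.14, 3.14, 3.14, 3.14].

INTERFACE

Orientations are given as a rotation vector (axis times angle).
In Python, from station import get_obs, get_image, finish_job, find_in, place_of, finger_overhang gives the robot as it stands. The module is installed in compiled form; this text tells all that it offers.
- The arm moves only by the shell command python3 -m crank 'ROWS' [OPENING] [FORCE]. ROWS is JSON, a list of rows, each an object of numbers: "tx", "ty", "tz": the shift along the tool's x, y, z in units of 30 mm (1.0 is 30 mm); "spin": the turn about the tool's z in units of 6 degrees (1.0 is 6 degrees). A call has exactly 5 rows; each row is the pose to reach, as a shift and turn from the pose commanded when the call began, along the tool's axes at that moment; what a row does not reach only later rows make up. A row lasts 1/10 s, in which the tool goes at most 50 mm and 8.59 degrees, less where a joint would pass 70% of its speed; a pose out of reach is approached as far as the arm can. A call with a gripper value outside its range is refused whole. OPENING is the closure, from 0 (fully open) to 1 (shut), set as the call begins (- or left out, the last holds). The fingers move at their own pace and stop on an object; FORCE is the grip in N (left out, the last holds). Time passes only in rows, so rows that repeat a pose let the fingers close, or fill a call up. It gives the time, the measured TCP pose, the force, the opening and the grip force at its end, in the units of the state.
- get_obs(): the state, without advancing time (a new reading comes with each control period).
- get_image(name): name is "side" or "top"; returns a dict with "frame" (420x560x3 uint8, red, green, blue), "intrinsics" (3x3 intrinsics, pixels), "k1" (the pictures are not rectified: a ray, as slopes to the right and down, at radius r is drawn at 1 + k1 r^2 times it, then the intrinsics apply), "xyz" and "rotation" of the camera in the world. Camera axes: x right, y down, z forward; pixel columns grow to the right and rows downward; lengths in m; the calibration is good to about 2 mm. A picture is of the moment at which its call begins. There is no depth.
- finish_job(): hands the job in; it is judged then, once.
Trained networks look in the newest picture that a camera, given by its name, has taken for a name from the list of things; names that differ only in an ending like _2 or _b are one class to them, and where a whole thing is asked for, a point or a joint stands for the part that bears it (a point fixed in the world has none). Each returns a list of dicts, best first, with "score" (0 to 1); they miss things now and then, are a little off and sometimes report something else, mostly with a low value. They report only what shows in the picture. A call takes as long as a camera call. They do not tell look-alikes from the thing itself.
- find_in(query, camera): "bbox" ([left, top, right, bottom] in pixels, round what is visible of it).
- place_of(query, camera): "point" ([column, row] in pixels: a listed point, or the origin of a listed thing).
The state is a dict: "time_s": time; "joints": joint angles; "joint_vel": joint speeds; "effort": joint torques, N m; "position": TCP position; "orientation": TCP orientation; "wrist_force": force on the tool from outside, world axes, zero at the start; "wrist_torque": the same for the moment, N m; "grip_width": opening from 0.0 (shut) to 1.0 (fully open); "finger_force": force on a finger pad.
Only numpy, scipy, OpenCV 4.12 (cv2) and the standard library are available. Lean on these libraries where they do the work, as an engineer would, in place of code of your own. Each camera call takes 0.05 s, during which the arm holds its last target. There are 200 camera calls.

## Working session

There is one attempt and no reset: what is moved stays moved. The work goes in short steps, Python scripts to look and compute and a shell command to move; the robot and the scene stay as the last step left them, time stands still between calls to the robot, and variables do not carry over. Pictures are saved under pics/ and viewed, at most 10 in all, crops included, and the job is handed in when it is done.

```bash
mkdir -p pics; cat > h.py <<'E'
import numpy as np, cv2
from scipy.spatial.transform import Rotation as R
from station import *
def grab(n,save=None):
    im=get_image(n)
    if save: cv2.imwrite('pics/'+save,im['frame'][:,:,::-1])
    return im
def ray(im,px):
    K=np.array(im['intrinsics']);d=np.array([im['k1'],0,0,0,0.])
    p=cv2.undistortPoints(np.array([[px]],float),K,d)[0,0]
    r=np.array(im['rotation']); r=R.from_rotvec(r).as_matrix() if r.size==3 else r
    return np.array(im['xyz']),r@np.array([p[0],p[1],1])
def at_z(im,px,z):
    o,v=ray(im,px); return o+v*(z-o[2])/v[2]
def proj(im,P):
    K=np.array(im['intrinsics']);r=np.array(im['rotation']); r=R.from_rotvec(r).as_matrix() if r.size==3 else r
    q=(np.atleast_2d(P)-np.array(im['xyz']))@r; s=q[:,:2]/q[:,2:]
    s=s*(1+im['k1']*(s**2).sum(1,keepdims=True)); return s@K[:2,:2].T+K[:2,2]
E
python3 - <<'E'
from h import *
np.set_printoptions(precision=3,suppress=True)
o=get_obs();print(o['time_s'],o['position'],o['orientation'],o['grip_width'])
for c in ['top','side']:
    im=grab(c,c+'0.png');print(c,im['xyz'],im['intrinsics'],im['k1'],im['rotation'])
    for q,z in [('foot_a_centre',.0225),('foot_a_short',.0225),('pocket_near',.005),('pocket_far',.005),('lug',.008)]:
        for d in place_of(q,c): print(q,d['score'],np.array(d['point']),at_z(im,d['point'],z))
E
```

```text
0.0 [ 0.227 -0.608  0.245] [-3.09  -0.557  0.   ] 1.0001510542122711
top [ 0.444 -0.001  1.248] [[414.732   0.    282.613]
 [  0.    414.732 213.88 ]
 [  0.      0.      1.   ]] -0.08530300353446117 [-2.217  2.164 -0.058]
foot_a_centre 0.97 [384.9 305.9] [ 0.249 -0.303  0.022]
foot_a_centre 0.84 [401.7 216.1] [ 0.515 -0.35   0.022]
foot_a_centre 0.68 [432.9 261.2] [ 0.383 -0.445  0.022]
foot_a_short 0.83 [427.8 272.9] [ 0.348 -0.43   0.022]
foot_a_short 0.75 [376.7 293. ] [ 0.286 -0.278  0.022]
foot_a_short 0.64 [398.4 228.6] [ 0.478 -0.34   0.022]
foot_a_short 0.64 [278.3 118.3] [0.801 0.025 0.022]
foot_a_short 0.39 [329.9 271.4] [ 0.347 -0.138  0.022]
pocket_near 0.76 [290.  194.5] [ 0.573 -0.016  0.005]
lug 0.63 [320.  177.6] [ 0.626 -0.105  0.008]
side [0.182 0.907 1.161] [[510.783   0.    290.452]
 [  0.    510.783 216.743]
 [  0.      0.      1.   ]] -0.0036898843911645205 [-0.575  2.771 -1.046]
foot_a_centre 0.91 [389.  146.4] [ 0.372 -0.442  0.022]
foot_a_centre 0.82 [414.  181.1] [ 0.254 -0.314  0.022]
foot_a_centre 0.7 [341.3 152. ] [ 0.511 -0.349  0.022]
foot_a_short 0.97 [347.6 156.7] [ 0.484 -0.336  0.022]
foot_a_short 0.93 [404.  180.2] [ 0.284 -0.304  0.022]
foot_a_short 0.64 [397.  148.7] [ 0.344 -0.442  0.022]
pocket_near 0.9 [280.8 218.8] [ 0.582 -0.011  0.005]
pocket_near 0.4 [364.5 209.3] [ 0.364 -0.15   0.005]
pocket_near 0.2 [350.1 155.7] [ 0.482 -0.363  0.005]
pocket_far 0.96 [287.7 246. ] [0.523 0.075 0.005]
lug 0.94 [279.4 196. ] [ 0.623 -0.093  0.008]
```

```bash
python3 -c "
import cv2,numpy as np
a=cv2.imread('pics/top0.png');cv2.imwrite('pics/top0b.png',cv2.resize(a,(800,600)))
a=cv2.imread('pics/side0.png');cv2.imwrite('pics/side0b.png',cv2.resize(a,(800,600)))"
```

```text
(no output)
```

View pics/top0b.png

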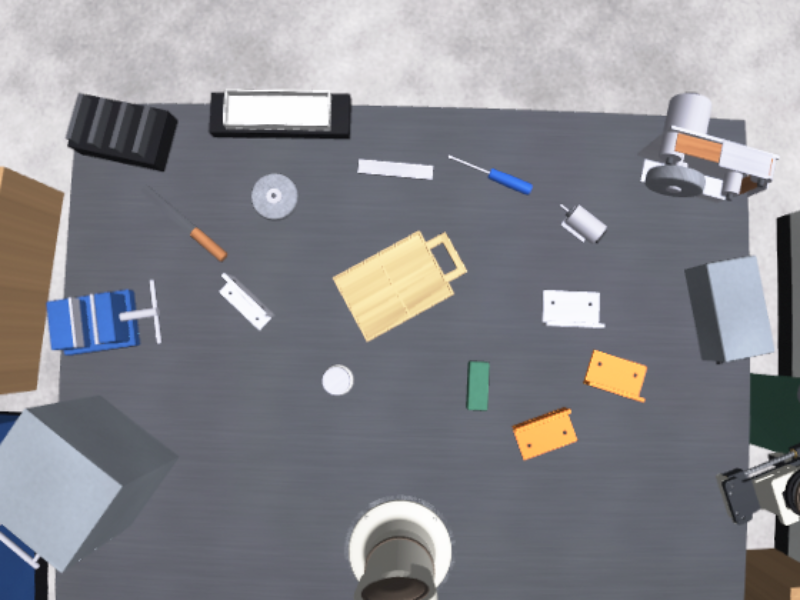

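View pics/side0b.png

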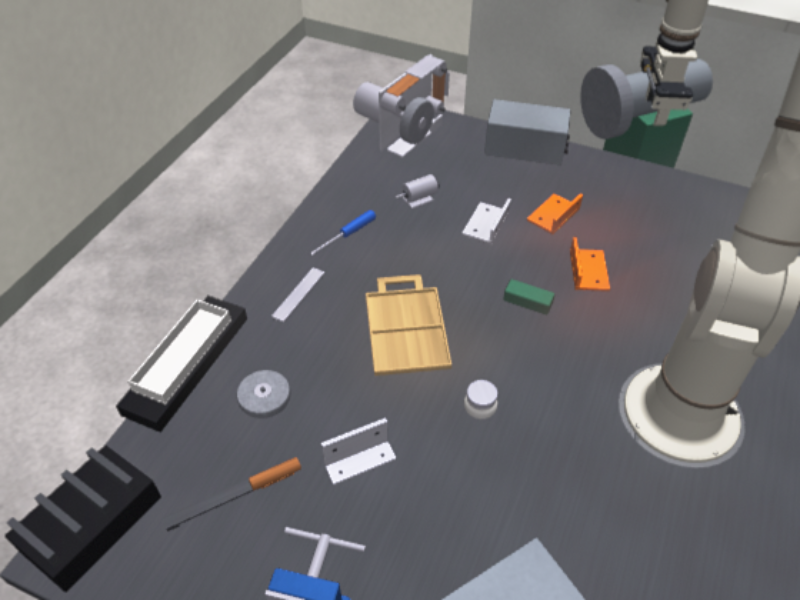

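The top view shows these candidates (800x600 pixels): white angle at (572,308), lying flat with its short leg towards the robot, which fits foot A. Orange angles at (615,375) and (545,433) are the excluded decoys. White angle at (245,302), side view (360,455), should be foot B. I'll confirm both in one enlarged crop.

```bash
python3 -c "
import cv2,numpy as np
t=cv2.imread('pics/top0.png');s=cv2.imread('pics/side0.png')
def c(a,x,y,w=33,h=25): return cv2.resize(a[y-h:y+h,x-w:x+w],(396,300),interpolation=cv2.INTER_CUBIC)
cv2.imwrite('pics/crop1.png',np.vstack([np.hstack([c(t,172,211),c(s,252,316)]),np.hstack([c(t,401,216),c(s,341,154)])]))"
```

```text
(no output)
```

View pics/crop1.png

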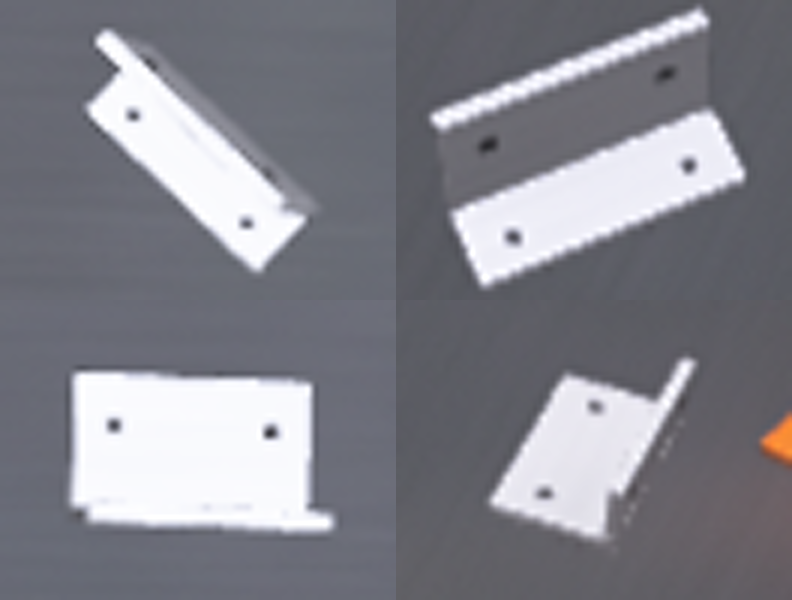

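The crop shows foot B (top row) with its broad leg upright and its short leg flat towards the lower left of the top view. Foot A (bottom row) lies flat with its short leg up on the robot side. Both are bare white aluminium, so they are the right ones. Next I fit poses to the corners seen in both cameras.

```bash
cat > fit.py <<'E'
from h import *
from scipy.optimize import least_squares
def fit(obs,x0):
    # obs: (im, local pts Nx3 (z=height), px); pose x,y,yaw
    def res(p):
        c,s=np.cos(p[2]),np.sin(p[2]);M=np.array([[c,-s,0],[s,c,0],[0,0,1]])
        return np.concatenate([(proj(im,np.array(L)@M.T+[p[0],p[1],0])-px).ravel() for im,L,px in obs])
    r=least_squares(res,x0,loss='soft_l1');return r.x,np.round(res(r.x),1)
E
python3 - <<'E'
from fit import *
np.set_printoptions(precision=3,suppress=True)
t=get_image('top');s=get_image('side')
# frame for A,flat: x length, y toward heel, z up
A=[[-.06,-.0375,.008],[.06,-.0375,.008],[-.06,.0375,.045],[.06,.0375,.045]]
# top: lower(x world) edge is heel => y local = -x world ; yaw ~ -90+... y=(-1,0)->x=(0,1)? z up: x = y cross z
d=lambda p:np.array(p)
print('A',*fit([(t,A,d([[419.8,204.5],[380.3,203],[423.5,228.3],[382.5,227.2]]))],[.51,-.35,np.pi/2]))
def ip(L):return L
# tray: y to lug
T=[[-.076,-.104,.014],[.076,-.104,.014],[.076,.104,.014],[-.076,.104,.014]]
tp=d([[333,278],[419,232],[452,294],[368,340]])*.7; sp=d([[366,291],[439,288],[450,363],[376,370]])*.7
for im,pp in((t,tp),(s,sp)):
    print([at_z(im,p,.014)[:2].round(3).tolist() for p in pp])
# B standing: local u along length, v = horizontal from broad outer face toward short-leg free edge. origin at outline centre
for p in ([153.3,204],[182,231.2],[189.8,222.3]): print('Btop short',at_z(t,p,.008)[:2])
for p in ([233.7,338.8],[277.2,320.7]): print('Bside short',at_z(s,p,.008)[:2])
for p in ([225,310.2],[271,293]): print('Bside ridge',at_z(s,p,.075)[:2])
print('Btop ridge',at_z(t,[156.2,191.5],.075)[:2],at_z(t,[188.2,220.2],.075)[:2])
E
```

```text
A [ 0.517 -0.348  1.561] [-0.2 -0.3  0.1 -0.2 -0.2  0.4  0.3  0.2]
[[0.568, 0.155], [0.669, -0.023], [0.54, -0.095], [0.44, 0.078]]
[[0.672, -0.029], [0.533, -0.101], [0.439, 0.077], [0.564, 0.151]]
Btop short [0.534 0.397]
Btop short [0.454 0.306]
Btop short [0.482 0.283]
Bside short [0.529 0.398]
Bside short [0.451 0.309]
Bside ridge [0.563 0.368]
Bside ridge [0.481 0.279]
Btop ridge [0.566 0.369] [0.486 0.273]
```

Fits agree across the two cameras:
- **Foot A:** centre (.517,-.348), y axis at 179.4°.
- **Tray:** centre (.553,.027), +y at -60.5°, and the lug prediction matches.
- **Foot B:** outer-face top line midpoint (.5235,.323), and it tips towards -41.5°.

Now I go above foot A's short leg at (.4835,-.348), tool y at -0.6°.

```bash
cat > go.py <<'E'
import sys
from h import *
x,y,z,a=map(float,sys.argv[1:5]); o=get_obs(); M=R.from_rotvec(o['orientation']).as_matrix()
d=M.T@(np.array([x,y,z])-o['position']); cur=np.degrees(np.arctan2(M[1,1],M[0,1]))
# tool y heading a (deg, world); spin about down-pointing z lowers it
turn=float(sys.argv[5]) if len(sys.argv)>5 else (a-cur+180)%360-180
print('t',round(o['time_s'],2),'units',(d/.03).round(2),'spin',round(-turn/6,2),'rows>=',round(max(np.linalg.norm(d)/.05,abs(turn)/8.59),1),'j',np.round(o['joints'],2),'tilt',M[:,2].round(3),'F',np.round(o['wrist_force'],1))
E
python3 go.py .4835 -.348 .13 -0.6
```

```text
t 0.7 units [11.05 -5.17  3.86] spin -11.49 rows>= 8.0 j [ 1.48  0.5  -0.43  1.55  0.22  1.14 -0.21] tilt [ 0.  0. -1.] F [ 0.  -0.4  0.2]
```

```bash
python3 -m crank '[{"tx":1,"ty":-0.5,"tz":0.3,"spin":-1.1},{"tx":2.2,"ty":-1,"tz":0.6,"spin":-2.3},{"tx":3.5,"ty":-1.6,"tz":0.9,"spin":-3.5},{"tx":4.9,"ty":-2.2,"tz":1.2,"spin":-4.7},{"tx":6.2,"ty":-2.9,"tz":1.5,"spin":-6}]' 0.3 50; python3 go.py .4835 -.348 .13 -0.6
```

```text
time_s: 1.2
position: [0.3724, -0.4615, 0.2008]
orientation: [2.763, 1.492, 0.001]
wrist_force: [1.0, 0.4, 0.6]
grip_width: 0.705
finger_force: 0.0
t 1.2 units [5.2  1.02 2.36] spin -5.44 rows>= 3.8 j [ 1.31  0.48 -0.61  1.74  0.32  1.02  0.01] tilt [ 0.001 -0.001 -1.   ] F [1.  0.4 0.6]
```

```bash
python3 -m crank '[{"tx":1.3,"ty":0.2,"tz":0.6,"spin":-1.3},{"tx":2.6,"ty":0.5,"tz":1.2,"spin":-2.6},{"tx":3.9,"ty":0.8,"tz":1.8,"spin":-4},{"tx":5.2,"ty":1.0,"tz":2.4,"spin":-5.2},{"tx":5.2,"ty":1.0,"tz":2.4,"spin":-5.4}]'; python3 go.py .4835 -.348 .034 -0.6; python3 - <<'E'
from h import *
im=grab('top','top1.png');p=proj(im,[[.4835,-.348,.045],[.4835,-.408,.045],[.4835,-.288,.045]]);print(p)
f=im['frame'][180:260,345:452,::-1].copy()
for q in p: f[int(round(q[1]))-180,int(round(q[0]))-345]=(0,0,255)
s=grab('side')['frame'][115:195,290:397,::-1]
cv2.imwrite('pics/crop2.png',np.hstack([cv2.resize(a,(400,300),interpolation=cv2.INTER_CUBIC) for a in(f,s)]))
E
```

```text
time_s: 1.7
position: [0.4858, -0.3415, 0.127]
orientation: [-2.227, -2.211, -0.008]
wrist_force: [0.1, 1.0, 0.4]
grip_width: 0.698
finger_force: 0.0
t 1.7 units [-0.23 -0.08  3.1 ] spin 0.03 rows>= 1.9 j [ 1.1   0.62 -0.71  1.78  0.49  0.93  0.17] tilt [ 0.001  0.006 -1.   ] F [0.1 1.  0.4]
[[403.20258717 226.52821829]
 [423.39888931 226.99840128]
 [382.86038806 226.05027443]]
```

View pics/crop2.png

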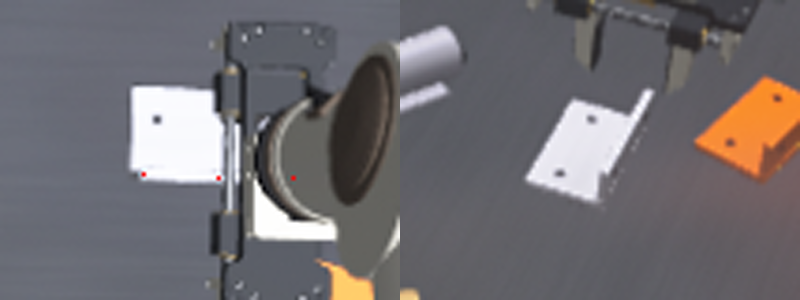

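The gripper straddles the short leg (red dots at crop (145,174)-(293,178)), with one finger on each side. Descend and grip.

```bash
python3 -m crank '[{"tx":-0.2,"ty":-0.1,"tz":0.8},{"tx":-0.2,"ty":-0.1,"tz":1.6},{"tx":-0.2,"ty":-0.1,"tz":2.4},{"tx":-0.2,"ty":-0.1,"tz":2.9},{"tx":-0.2,"ty":-0.1,"tz":3.1}]'; python3 -m crank '[{},{},{},{},{}]' 1 50;python3 -m crank '[{},{},{"tz":-1},{"tz":-2},{"tz":-3.5}]';  python3 go.py .5945 -.046 .12 119.5 120
```

```text
t 1.8 units [10.12  3.55  0.29] spin -20.0 rows>= 14.0 j [ 1.1   0.62 -0.71  1.78  0.49  0.93  0.17] tilt [-0.     0.001 -1.   ] F [-0.1 -0.4  0.5]$[0]: bad value
$[0]: bad value
$[0]: bad value
```

```bash
python3 -m crank '[{"tx":-0.2,"ty":-0.1,"tz":0.8,"spin":0},{"tx":-0.2,"ty":-0.1,"tz":1.6,"spin":0},{"tx":-0.2,"ty":-0.1,"tz":2.4,"spin":0},{"tx":-0.2,"ty":-0.1,"tz":2.9,"spin":0},{"tx":-0.2,"ty":-0.1,"tz":3.1,"spin":0}]'; python3 -m crank '[{"tx":0,"ty":0,"tz":0,"spin":0},{"tx":0,"ty":0,"tz":0,"spin":0},{"tx":0,"ty":0,"tz":0,"spin":0},{"tx":0,"ty":0,"tz":0,"spin":0},{"tx":0,"ty":0,"tz":0,"spin":0}]' 1 50;python3 -m crank '[{"tx":0,"ty":0,"tz":0,"spin":0},{"tx":0,"ty":0,"tz":-0.5,"spin":0},{"tx":0,"ty":0,"tz":-1.2,"spin":0},{"tx":0,"ty":0,"tz":-2.2,"spin":0},{"tx":0,"ty":0,"tz":-3.2,"spin":0}]';  python3 go.py .5945 -.046 .12 119.5 120
```

```text
time_s: 2.3
position: [0.4776, -0.3561, 0.0345]
orientation: [-2.245, -2.195, 0.002]
wrist_force: [-0.1, 0.6, 0.5]
grip_width: 0.702
finger_force: 0.0
time_s: 2.8
position: [0.4794, -0.3553, 0.0364]
orientation: [2.243, 2.198, -0.0]
wrist_force: [-0.4, -0.8, 0.2]
grip_width: 0.313
finger_force: 0.0
time_s: 3.3
position: [0.4791, -0.3547, 0.1335]
orientation: [-2.243, -2.199, -0.0]
wrist_force: [0.2, -1.0, -0.4]
grip_width: 0.001
finger_force: 0.0
t 3.3 units [10.36  3.64  0.45] spin -20.0 rows>= 14.0 j [ 1.12  0.61 -0.71  1.77  0.48  0.94  0.19] tilt [ 0.  0. -1.] F [ 0.2 -1.  -0.4]
```

The fingers need about 1 s to close and I lifted too early. I'll reopen, go back down, and wait.

```bash
python3 -m crank '[{"tx":0.2,"ty":0.1,"tz":0,"spin":0},{"tx":0.2,"ty":0.15,"tz":0,"spin":0},{"tx":0.2,"ty":0.15,"tz":0,"spin":0},{"tx":0.2,"ty":0.15,"tz":0,"spin":0},{"tx":0.2,"ty":0.15,"tz":0.5,"spin":0}]' 0.5 50; python3 go.py .4835 -.348 .034 -0.6;python3 - <<'E'
from h import *
t=grab('top');print([(d['score'],d['point']) for d in place_of('foot_a_centre','top')])
s=grab('side');print([(d['score'],at_z(s,d['point'],.0225)) for d in place_of('foot_a_short','side')])
E
```

```text
time_s: 3.8
position: [0.4845, -0.3498, 0.1171]
orientation: [2.242, 2.197, 0.001]
wrist_force: [0.8, -0.3, -0.1]
grip_width: 0.389
finger_force: 0.0
t 3.8 units [ 0.06 -0.04  2.77] spin -0.09 rows>= 1.7 j [ 1.1   0.63 -0.7   1.78  0.5   0.91  0.16] tilt [ 0.002 -0.001 -1.   ] F [ 0.8 -0.3 -0.1]
[(0.96, [400.3, 216.1]), (0.88, [383.5, 305.3]), (0.82, [434.8, 261.3])]
[(0.81, array([ 0.35101779, -0.42435471,  0.0225    ])), (0.6, array([ 0.28394347, -0.29768671,  0.0225    ])), (0.58, array([ 0.47117383, -0.32712862,  0.0225    ]))]
```

```bash
python3 -m crank '[{"tx":0,"ty":0,"tz":0.8,"spin":0},{"tx":0,"ty":0,"tz":1.6,"spin":0},{"tx":0,"ty":0,"tz":2.4,"spin":0},{"tx":0,"ty":0,"tz":2.7,"spin":0},{"tx":0,"ty":0,"tz":2.7,"spin":0}]'; python3 -m crank '[{"tx":0,"ty":0,"tz":0,"spin":0},{"tx":0,"ty":0,"tz":0,"spin":0},{"tx":0,"ty":0,"tz":0,"spin":0},{"tx":0,"ty":0,"tz":0,"spin":0},{"tx":0,"ty":0,"tz":0,"spin":0}]' 1 50; python3 -m crank '[{"tx":0,"ty":0,"tz":0,"spin":0},{"tx":0,"ty":0,"tz":0,"spin":0},{"tx":0,"ty":0,"tz":0,"spin":0},{"tx":0,"ty":0,"tz":0,"spin":0},{"tx":0,"ty":0,"tz":0,"spin":0}]'
```

```text
time_s: 4.5
position: [0.4829, -0.3484, 0.0344]
orientation: [-2.241, -2.197, 0.0]
wrist_force: [-0.4, 0.1, 1.2]
grip_width: 0.5
finger_force: 0.0
time_s: 5.0
position: [0.4829, -0.3496, 0.0361]
orientation: [-2.244, -2.198, 0.002]
wrist_force: [-2.0, 0.0, 0.9]
grip_width: 0.115
finger_force: 1.0
time_s: 5.5
position: [0.483, -0.3495, 0.036]
orientation: [-2.244, -2.198, 0.002]
wrist_force: [-4.3, 0.2, 6.6]
grip_width: 0.083
finger_force: 50.0
```

Gripped: width is 7.6 mm and finger force 50 N. Lift and start turning.

```bash
python3 -m crank '[{"tx":0,"ty":0,"tz":-0.5,"spin":0},{"tx":0,"ty":0,"tz":-1.3,"spin":0},{"tx":0,"ty":0,"tz":-2.2,"spin":0},{"tx":0.5,"ty":0.2,"tz":-3,"spin":-1.2},{"tx":1.2,"ty":0.4,"tz":-3.2,"spin":-2.5}]'; python3 go.py .5945 -.046 .13 119.5
```

```text
time_s: 6.0
position: [0.4986, -0.3151, 0.1354]
orientation: [1.93, 2.471, 0.001]
wrist_force: [-0.1, 0.5, -3.2]
grip_width: 0.082
finger_force: 50.0
t 6.0 units [7.93 5.27 0.16] spin -17.58 rows>= 12.3 j [ 1.1   0.62 -0.78  1.79  0.53  0.94  0.34] tilt [ 0.005 -0.004 -1.   ] F [-0.1  0.5 -3.2]
```

```bash
python3 -m crank '[{"tx":0.8,"ty":0.5,"tz":0,"spin":-1.4},{"tx":1.6,"ty":1,"tz":0,"spin":-2.8},{"tx":2.4,"ty":1.6,"tz":0,"spin":-4.2},{"tx":3.2,"ty":2.1,"tz":0,"spin":-5.6},{"tx":4,"ty":2.6,"tz":0,"spin":-7}]'; python3 go.py .5945 -.046 .13 119.5
```

```text
time_s: 6.5
position: [0.5442, -0.1768, 0.1325]
orientation: [0.913, 3.005, 0.001]
wrist_force: [0.7, -0.1, -2.9]
grip_width: 0.083
finger_force: 50.0
t 6.5 units [1.03 4.55 0.09] spin -10.55 rows>= 7.4 j [ 0.97  0.67 -0.95  1.83  0.65  0.99  0.72] tilt [ 0.001  0.    -1.   ] F [ 0.7 -0.1 -2.9]
```

```bash
python3 -m crank '[{"tx":0.1,"ty":0.6,"tz":0,"spin":-1.4},{"tx":0.3,"ty":1.2,"tz":0,"spin":-2.8},{"tx":0.4,"ty":1.8,"tz":0,"spin":-4.2},{"tx":0.5,"ty":2.4,"tz":0,"spin":-5.6},{"tx":0.7,"ty":3,"tz":0,"spin":-7}]'; python3 go.py .5945 -.046 .13 119.5
```

```text
time_s: 7.0
position: [0.5774, -0.0913, 0.1324]
orientation: [-0.224, 3.132, 0.0]
wrist_force: [0.8, 0.1, -2.8]
grip_width: 0.082
finger_force: 50.0
t 7.0 units [-0.78  1.41  0.08] spin -3.55 rows>= 2.5 j [ 0.88  0.77 -1.09  1.8   0.78  1.07  1.21] tilt [ 0.001  0.    -1.   ] F [ 0.8  0.1 -2.8]
```

```bash
python3 -m crank '[{"tx":-0.3,"ty":0.5,"tz":0,"spin":-1.2},{"tx":-0.5,"ty":1,"tz":0,"spin":-2.4},{"tx":-0.8,"ty":1.4,"tz":0,"spin":-3.5},{"tx":-0.8,"ty":1.4,"tz":0,"spin":-3.5},{"tx":-0.8,"ty":1.4,"tz":0,"spin":-3.5}]'; python3 go.py .5945 -.046 .041 119.5; python3 - <<'E'
from h import *
s=grab('side','side2.png');t=grab('top')
f=[cv2.resize(im['frame'][b:b+150,a:a+200,::-1],(400,300),interpolation=cv2.INTER_CUBIC) for im,a,b in((t,200,140),(s,190,150))]
cv2.imwrite('pics/crop3.png',np.hstack(f))
E
```

```text
time_s: 7.5
position: [0.5947, -0.0471, 0.1319]
orientation: [-0.779, 3.043, 0.0]
wrist_force: [0.5, -1.4, -2.5]
grip_width: 0.083
finger_force: 50.0
t 7.5 units [-0.01  0.03  3.03] spin -0.13 rows>= 1.8 j [ 0.82  0.83 -1.15  1.77  0.84  1.13  1.46] tilt [ 0.  0. -1.] F [ 0.5 -1.4 -2.5]
```

View pics/crop3.png

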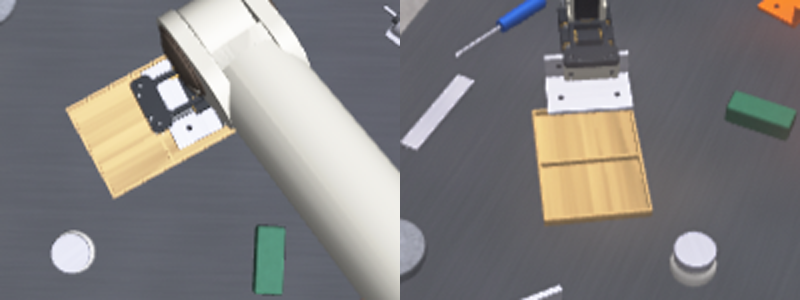

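The foot is square over the near pocket, parallel to the tray walls, with the short leg on the lug side. Lower it and release.

```bash
python3 -m crank '[{"tx":0,"ty":0,"tz":0.8,"spin":-0.1},{"tx":0,"ty":0,"tz":1.6,"spin":-0.1},{"tx":0,"ty":0,"tz":2.3,"spin":-0.1},{"tx":0,"ty":0,"tz":2.7,"spin":-0.1},{"tx":0,"ty":0,"tz":3,"spin":-0.1}]'; python3 -m crank '[{"tx":0,"ty":0,"tz":0,"spin":0},{"tx":0,"ty":0,"tz":0,"spin":0},{"tx":0,"ty":0,"tz":0,"spin":0},{"tx":0,"ty":0,"tz":0,"spin":0},{"tx":0,"ty":0,"tz":0,"spin":0}]' 0.6 50; python3 -m crank '[{"tx":0,"ty":0,"tz":0,"spin":0},{"tx":0,"ty":0,"tz":-0.7,"spin":0},{"tx":0,"ty":0,"tz":-1.7,"spin":0},{"tx":0,"ty":0,"tz":-3,"spin":0},{"tx":0,"ty":0,"tz":-4,"spin":0}]';  python3 go.py .4845 .3575 .16 -41.5 -161
```

```text
time_s: 8.1
position: [0.5942, -0.0476, 0.0407]
orientation: [0.797, -3.038, -0.0]
wrist_force: [-5.3, -5.8, 54.4]
grip_width: 0.083
finger_force: 50.0
time_s: 8.6
position: [0.5949, -0.0471, 0.0421]
orientation: [-0.798, 3.038, -0.001]
wrist_force: [-0.0, 0.5, -0.5]
grip_width: 0.392
finger_force: 0.0
time_s: 9.1
position: [0.5951, -0.0464, 0.1653]
orientation: [-0.799, 3.036, -0.0]
wrist_force: [0.4, -0.8, -0.2]
grip_width: 0.401
finger_force: 0.0
t 9.1 units [-3.42 13.53  0.17] spin 26.83 rows>= 18.7 j [ 0.84  0.8  -1.19  1.75  0.81  1.17  1.5 ] tilt [ 0.002  0.    -1.   ] F [ 0.4 -0.8 -0.2]
```

```bash
python3 -m crank '[{"tx":-0.2,"ty":0.7,"tz":0,"spin":1.4},{"tx":-0.4,"ty":1.4,"tz":0,"spin":2.8},{"tx":-0.6,"ty":2.1,"tz":0,"spin":4.2},{"tx":-0.8,"ty":2.8,"tz":0,"spin":5.6},{"tx":-1,"ty":3.5,"tz":0,"spin":7}]' 1 50;  python3 go.py .4845 .3575 .16 -41.5; python3 - <<'E'
from h import *
for c in ['top','side']:
    im=grab(c,c+'3.png')
    for q,z in [('foot_a_centre',.0275),('foot_a_short',.0275),('pocket_near',.005)]:
        for d in place_of(q,c)[:4]: print(c,q,d['score'],at_z(im,d['point'],z).round(3))
E
```

```text
time_s: 9.6
position: [0.569, 0.0604, 0.1634]
orientation: [0.352, 3.12, 0.001]
wrist_force: [-1.0, 0.3, -0.2]
grip_width: 0.027
finger_force: 0.0
t 9.6 units [4.95 9.03 0.11] spin 19.77 rows>= 13.8 j [ 0.61  0.67 -1.05  1.81  0.67  1.06  0.65] tilt [ 0.001  0.    -1.   ] F [-1.   0.3 -0.2]
top foot_a_centre 0.7 [ 0.388 -0.451  0.028]
top foot_a_short 0.74 [ 0.344 -0.434  0.028]
top foot_a_short 0.6 [ 0.592 -0.038  0.028]
top foot_a_short 0.25 [ 0.57  -0.007  0.028]
top pocket_near 0.7 [ 0.571 -0.018  0.005]
side foot_a_centre 0.93 [ 0.377 -0.428  0.028]
side foot_a_centre 0.83 [ 0.566 -0.014  0.028]
side foot_a_centre 0.56 [ 0.247 -0.31   0.028]
side foot_a_short 0.94 [ 0.344 -0.418  0.028]
side foot_a_short 0.88 [ 0.29  -0.29   0.028]
side foot_a_short 0.69 [ 0.59  -0.032  0.028]
side pocket_near 0.68 [0.57  0.003 0.005]
```

Foot A sits in the near pocket. Continue to foot B.

```bash
python3 -m crank '[{"tx":0.3,"ty":0.6,"tz":0,"spin":1.4},{"tx":0.7,"ty":1.3,"tz":0,"spin":2.8},{"tx":1,"ty":1.9,"tz":0,"spin":4.2},{"tx":1.4,"ty":2.6,"tz":0,"spin":5.6},{"tx":1.8,"ty":3.2,"tz":0,"spin":7}]' 1 50;  python3 go.py .4845 .3575 .16 -41.5
```

```text
time_s: 10.5
position: [0.5374, 0.1648, 0.1616]
orientation: [-1.449, -2.787, -0.001]
wrist_force: [-0.2, -0.0, -0.8]
grip_width: 0.008
finger_force: 0.0
t 10.5 units [6.27 2.25 0.06] spin 12.76 rows>= 8.9 j [ 0.34  0.58 -0.9   1.84  0.53  0.99 -0.18] tilt [-0.     0.001 -1.   ] F [-0.2 -0.  -0.8]
```

```bash
python3 -m crank '[{"tx":0.7,"ty":0.2,"tz":0,"spin":1.4},{"tx":1.4,"ty":0.5,"tz":0,"spin":2.8},{"tx":2.1,"ty":0.7,"tz":0,"spin":4.2},{"tx":2.8,"ty":1,"tz":0,"spin":5.6},{"tx":3.5,"ty":1.2,"tz":0,"spin":7}]' 1 50;  python3 go.py .4845 .3575 .16 -41.5
```

```text
time_s: 11.0
position: [0.506, 0.2712, 0.1616]
orientation: [-2.351, -2.083, 0.0]
wrist_force: [0.1, -0.6, 0.2]
grip_width: 0.0
finger_force: 0.0
t 11.0 units [ 2.77 -1.06  0.05] spin 5.76 rows>= 4.0 j [ 0.02  0.54 -0.73  1.81  0.43  0.96 -1.01] tilt [-0.  0. -1.] F [ 0.1 -0.6  0.2]
```

```bash
python3 -m crank '[{"tx":0.6,"ty":-0.3,"tz":0,"spin":1.4},{"tx":1.3,"ty":-0.5,"tz":0,"spin":2.8},{"tx":2,"ty":-0.8,"tz":0,"spin":4.2},{"tx":2.8,"ty":-1.1,"tz":0,"spin":5.7},{"tx":2.8,"ty":-1.1,"tz":0,"spin":5.7}]' 1 50;  python3 go.py .4845 .3575 .076 -41.5;  python3 - <<'E'
from h import *
t=grab('top');s=grab('side')
f=[cv2.resize(im['frame'][b:b+75,a:a+100,::-1],(400,300),interpolation=cv2.INTER_CUBIC) for im,a,b in((t,120,170),(s,200,280))]
cv2.imwrite('pics/crop4.png',np.hstack(f))
E
```

```text
time_s: 11.5
position: [0.4807, 0.3624, 0.1621]
orientation: [-2.852, -1.31, -0.001]
wrist_force: [-0.9, 0.7, 0.8]
grip_width: 0.002
finger_force: 0.0
t 11.5 units [-0.05  0.21  2.87] spin 0.14 rows>= 1.7 j [-0.24  0.54 -0.6   1.75  0.36  0.96 -1.69] tilt [-0.001  0.003 -1.   ] F [-0.9  0.7  0.8]
```

View pics/crop4.png

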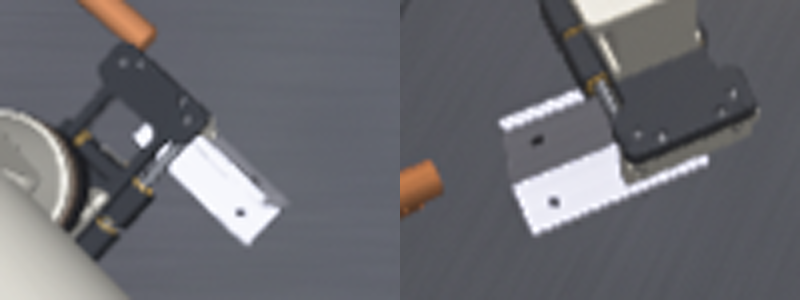

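The gripper is over the short-leg side of foot B and square to the broad leg. Descend, then push along +ty.

```bash
python3 -m crank '[{"tx":0,"ty":0.1,"tz":0.7,"spin":0.1},{"tx":0,"ty":0.1,"tz":1.4,"spin":0.1},{"tx":0,"ty":0.1,"tz":2.1,"spin":0.1},{"tx":0,"ty":0.1,"tz":2.8,"spin":0.1},{"tx":0,"ty":0.1,"tz":2.8,"spin":0.1}]';  python3 -m crank '[{"tx":0,"ty":0.3,"tz":0,"spin":0},{"tx":0,"ty":0.6,"tz":0,"spin":0},{"tx":0,"ty":0.9,"tz":0,"spin":0},{"tx":0,"ty":1.2,"tz":0,"spin":0},{"tx":0,"ty":1.4,"tz":0,"spin":0}]';  python3 -m crank '[{"tx":0,"ty":0.2,"tz":0,"spin":0},{"tx":0,"ty":0.4,"tz":0,"spin":0},{"tx":0,"ty":0.6,"tz":0,"spin":0},{"tx":0,"ty":0.8,"tz":0,"spin":0},{"tx":0,"ty":1,"tz":0,"spin":0}]'; python3 go.py .5265 .320 .13 -41.5
```

```text
time_s: 12.1
position: [0.484, 0.3524, 0.0745]
orientation: [2.861, 1.292, -0.01]
wrist_force: [-0.7, -1.0, -0.7]
grip_width: 0.006
finger_force: 0.0
time_s: 12.6
position: [0.5179, 0.3274, 0.0784]
orientation: [2.863, 1.292, 0.002]
wrist_force: [0.3, 0.3, -0.3]
grip_width: 0.005
finger_force: 0.1
time_s: 13.1
position: [0.5391, 0.3084, 0.0777]
orientation: [2.863, 1.294, -0.0]
wrist_force: [-0.1, 0.6, 0.1]
grip_width: 0.007
finger_force: 0.0
t 13.1 units [ 0.01 -0.57 -1.74] spin 0.03 rows>= 1.1 j [-0.18  0.68 -0.53  1.74  0.44  0.84 -1.63] tilt [-0. -0. -1.] F [-0.1  0.6  0.1]
```

```bash
python3 -m crank '[{"tx":0,"ty":0,"tz":-1,"spin":0},{"tx":-0.8,"ty":-0.8,"tz":-2,"spin":0},{"tx":-2,"ty":-1.6,"tz":-2.5,"spin":0},{"tx":-3.2,"ty":-2.4,"tz":-2.5,"spin":0},{"tx":-4.4,"ty":-3.2,"tz":-2.5,"spin":0}]' 0.5; python3 - <<'E'
from h import *
t=grab('top');s=grab('side')
f=[cv2.resize(im['frame'][b:b+75,a:a+100,::-1],(400,300),interpolation=cv2.INTER_CUBIC) for im,a,b in((t,140,160),(s,220,270))]
cv2.imwrite('pics/crop5.png',np.hstack(f)); cv2.imwrite('pics/t5.png',t['frame'][:,:,::-1]);cv2.imwrite('pics/s5.png',s['frame'][:,:,::-1])
for c,im in(('top',t),('side',s)):
    for q in('foot_b_centre','foot_b_short'):
        for d in place_of(q,c)[:5]:
            p=at_z(im,d['point'],.0225)
            if p[1]>.1: print(c,q,d['score'],p)
E
```

```text
time_s: 13.6
position: [0.3785, 0.2728, 0.1534]
orientation: [2.863, 1.294, 0.003]
wrist_force: [-0.1, -0.2, 1.0]
grip_width: 0.388
finger_force: 0.0
top foot_b_centre 0.89 [0.56230931 0.30147832 0.0225    ]
top foot_b_short 0.63 [0.5326268  0.31568667 0.0225    ]
side foot_b_centre 0.77 [0.55337314 0.29729481 0.0225    ]
side foot_b_short 0.56 [0.53094992 0.32456203 0.0225    ]
```

View pics/crop5.png

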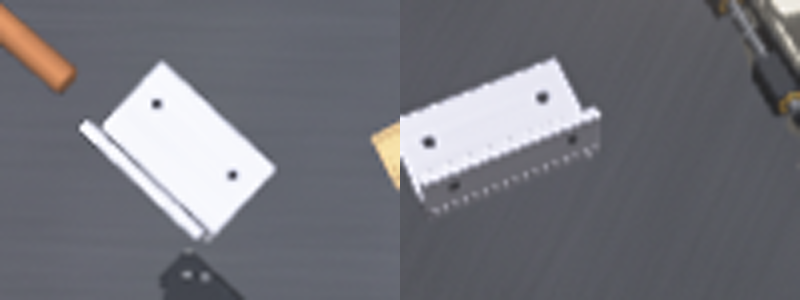

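Foot B now lies flat with its short leg up; in the top crop the short leg's ridge runs (80,127)-(202,241). I'll fit its pose from these corners.

```bash
python3 - <<'E'
from fit import *
t=get_image('top');s=get_image('side');d=np.array
h=.0375
p,r=fit([(t,[[.06,-h,.008],[-.06,-h,.008],[.06,h,.045],[-.06,h,.045]],d([[180.75,175.5],[208.75,202.5],[160,191.75],[190.5,220.25]])),
 (s,[[-.06,-h,.008],[-.06,h,.045],[.06,h,.045]],d([[259,284.5],[270,299.25],[226.2,316.7]]))],[.5515,.298,.845])
y=d([-np.sin(p[2]),np.cos(p[2])]);print(p,r,'short',p[:2]+.0335*y,'y deg',np.degrees(p[2])+90)
E
```

```text
[0.55355271 0.29725402 0.84544558] [-0.3  0.5  0.2  0.3 -0.1  1.  -1.4  0.3 -0.3 -0.4 -0.2 -0.8 -0.7 -0.8] short [0.52848578 0.31947785] y deg 138.4404635842007
```

```bash
python3 go.py .5285 .3195 .12 -41.6
```

```text
t 14.0 units [4.4  2.67 1.1 ] spin 0.03 rows>= 3.2 j [-0.11  0.34 -0.66  2.07  0.29  0.81 -1.66] tilt [ 0.001  0.001 -1.   ] F [0.3 0.  0.4]
```

```bash
python3 -m crank '[{"tx":1.2,"ty":0.7,"tz":0.2,"spin":0},{"tx":2.4,"ty":1.4,"tz":0.5,"spin":0},{"tx":3.6,"ty":2.1,"tz":0.8,"spin":0},{"tx":4.4,"ty":2.7,"tz":1.1,"spin":0},{"tx":4.4,"ty":2.7,"tz":1.1,"spin":0}]' 0.5; python3 -m crank '[{"tx":0,"ty":0,"tz":0.7,"spin":0},{"tx":0,"ty":0,"tz":1.4,"spin":0},{"tx":0,"ty":0,"tz":2.1,"spin":0},{"tx":0,"ty":0,"tz":2.6,"spin":0},{"tx":0,"ty":0,"tz":2.8,"spin":0}]'; python3 go.py .5285 .3195 .035 -41.6
```

```text
time_s: 14.5
position: [0.532, 0.3179, 0.1175]
orientation: [-2.865, -1.287, -0.0]
wrist_force: [0.0, -1.0, -0.4]
grip_width: 0.499
finger_force: 0.0
time_s: 15.0
position: [0.5266, 0.3179, 0.0339]
orientation: [2.863, 1.294, -0.005]
wrist_force: [-0.3, 0.4, -0.0]
grip_width: 0.499
finger_force: 0.0
t 15.0 units [ 0.08  0.01 -0.04] spin 0.04 rows>= 0.1 j [-0.22  0.74 -0.5   1.76  0.48  0.77 -1.69] tilt [-0.003 -0.001 -1.   ] F [-0.3  0.4 -0. ]
```

```bash
python3 -m crank '[{"tx":0,"ty":0,"tz":0,"spin":0},{"tx":0,"ty":0,"tz":0,"spin":0},{"tx":0,"ty":0,"tz":0,"spin":0},{"tx":0,"ty":0,"tz":0,"spin":0},{"tx":0,"ty":0,"tz":0,"spin":0}]' 1 50; python3 -m crank '[{"tx":0,"ty":0,"tz":0,"spin":0},{"tx":0,"ty":0,"tz":0,"spin":0},{"tx":0,"ty":0,"tz":0,"spin":0},{"tx":0,"ty":0,"tz":0,"spin":0},{"tx":0,"ty":0,"tz":0,"spin":0}]';python3 -m crank '[{"tx":0,"ty":0,"tz":-0.5,"spin":0},{"tx":0,"ty":0,"tz":-1.2,"spin":0},{"tx":0,"ty":0,"tz":-2.2,"spin":0},{"tx":0,"ty":0,"tz":-3.2,"spin":-0.8},{"tx":0,"ty":0,"tz":-3.5,"spin":-2}]'; python3 go.py .5445 .042 .14 119.5 
```

```text
time_s: 15.5
position: [0.528, 0.3188, 0.0364]
orientation: [-2.863, -1.294, -0.002]
wrist_force: [0.0, 0.9, -0.0]
grip_width: 0.113
finger_force: 0.0
time_s: 16.0
position: [0.528, 0.3186, 0.0363]
orientation: [2.863, 1.294, 0.001]
wrist_force: [-0.0, -0.6, 6.2]
grip_width: 0.086
finger_force: 50.0
time_s: 16.5
position: [0.5287, 0.3199, 0.1445]
orientation: [2.708, 1.592, 0.007]
wrist_force: [0.4, 0.4, -2.7]
grip_width: 0.088
finger_force: 50.0
t 16.5 units [-7.84  4.97  0.13] spin -24.77 rows>= 17.3 j [-0.13  0.6  -0.63  1.72  0.42  0.96 -1.43] tilt [ 0.004  0.002 -1.   ] F [ 0.4  0.4 -2.7]
```

```bash
python3 -m crank '[{"tx":-0.4,"ty":0.3,"tz":0,"spin":-1.4},{"tx":-0.9,"ty":0.6,"tz":0,"spin":-2.8},{"tx":-1.3,"ty":0.8,"tz":0,"spin":-4.2},{"tx":-1.8,"ty":1.1,"tz":0,"spin":-5.6},{"tx":-2.2,"ty":1.4,"tz":0,"spin":-7}]'; python3 go.py .5445 .042 .14 119.5 
```

```text
time_s: 17.0
position: [0.531, 0.2391, 0.1407]
orientation: [-1.955, -2.459, 0.003]
wrist_force: [0.4, 0.3, -3.0]
grip_width: 0.081
finger_force: 50.0
t 17.0 units [-6.5  -1.04  0.03] spin -17.75 rows>= 12.4 j [ 0.13  0.61 -0.8   1.8   0.53  0.96 -0.67] tilt [-0.001 -0.001 -1.   ] F [ 0.4  0.3 -3. ]
```

```bash
python3 -m crank '[{"tx":-0.5,"ty":-0.1,"tz":0,"spin":-1.4},{"tx":-1,"ty":-0.2,"tz":0,"spin":-2.8},{"tx":-1.6,"ty":-0.2,"tz":0,"spin":-4.2},{"tx":-2.1,"ty":-0.3,"tz":0,"spin":-5.6},{"tx":-2.6,"ty":-0.4,"tz":0,"spin":-7}]'; python3 go.py .5445 .042 .14 119.5 
```

```text
time_s: 17.5
position: [0.5367, 0.1605, 0.1408]
orientation: [-0.945, -2.996, 0.002]
wrist_force: [-0.2, 0.4, -3.9]
grip_width: 0.085
finger_force: 50.0
t 17.5 units [-2.48 -3.08  0.03] spin -10.75 rows>= 7.5 j [ 0.39  0.65 -0.98  1.85  0.64  0.99  0.09] tilt [-0.001 -0.001 -1.   ] F [-0.2  0.4 -3.9]
```

```bash
python3 -m crank '[{"tx":-0.3,"ty":-0.4,"tz":0,"spin":-1.4},{"tx":-0.6,"ty":-0.8,"tz":0,"spin":-2.8},{"tx":-1,"ty":-1.2,"tz":0,"spin":-4.2},{"tx":-1.3,"ty":-1.6,"tz":0,"spin":-5.6},{"tx":-1.6,"ty":-2,"tz":0,"spin":-7}]'; python3 go.py .5445 .042 .14 119.5 
```

```text
time_s: 18.0
position: [0.5412, 0.0837, 0.1408]
orientation: [0.191, -3.135, 0.002]
wrist_force: [-1.1, -0.1, -3.0]
grip_width: 0.084
finger_force: 50.0
t 18.0 units [ 0.06 -1.39  0.03] spin -3.75 rows>= 2.6 j [ 0.63  0.73 -1.14  1.88  0.77  1.06  0.86] tilt [-0.001 -0.001 -1.   ] F [-1.1 -0.1 -3. ]
```

```bash
python3 -m crank '[{"tx":0,"ty":-0.5,"tz":0,"spin":-1.3},{"tx":0,"ty":-1,"tz":0,"spin":-2.6},{"tx":0.1,"ty":-1.4,"tz":0,"spin":-3.8},{"tx":0.1,"ty":-1.4,"tz":0,"spin":-3.8},{"tx":0.1,"ty":-1.4,"tz":0,"spin":-3.8}]'; python3 go.py .5445 .042 .0425 119.5;  python3 - <<'E'
from h import *
s=grab('side');t=grab('top')
f=[cv2.resize(im['frame'][b:b+105,a:a+140,::-1],(400,300),interpolation=cv2.INTER_CUBIC) for im,a,b in((t,220,150),(s,220,165))]
cv2.imwrite('pics/crop6.png',np.hstack(f))
E
```

```text
time_s: 18.5
position: [0.5432, 0.0429, 0.1407]
orientation: [0.792, -3.04, -0.001]
wrist_force: [-0.3, 0.8, -3.6]
grip_width: 0.086
finger_force: 50.0
t 18.5 units [-0.02 -0.05  3.27] spin -0.05 rows>= 2.0 j [ 0.75  0.78 -1.23  1.89  0.84  1.11  1.27] tilt [-0.001  0.    -1.   ] F [-0.3  0.8 -3.6]
```

View pics/crop6.png

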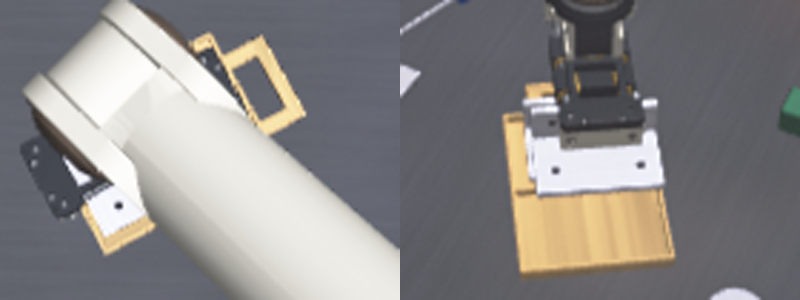

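Foot B is square to the tray above the far pocket; the apparent offset in the side view comes from its height. Lower it gently and release.

```bash
python3 -m crank '[{"tx":0,"ty":0,"tz":0.8,"spin":-0.1},{"tx":0,"ty":0,"tz":1.6,"spin":-0.1},{"tx":0,"ty":0,"tz":2.4,"spin":-0.1},{"tx":0,"ty":0,"tz":2.9,"spin":-0.1},{"tx":0,"ty":0,"tz":3.2,"spin":-0.1}]'; python3 -m crank '[{"tx":0,"ty":0,"tz":0,"spin":0},{"tx":0,"ty":0,"tz":0,"spin":0},{"tx":0,"ty":0,"tz":0,"spin":0},{"tx":0,"ty":0,"tz":0,"spin":0},{"tx":0,"ty":0,"tz":0,"spin":0}]' 0.6 50; python3 -m crank '[{"tx":0,"ty":0,"tz":0,"spin":0},{"tx":0,"ty":0,"tz":-0.7,"spin":0},{"tx":0,"ty":0,"tz":-1.7,"spin":0},{"tx":0,"ty":0,"tz":-3,"spin":0},{"tx":0,"ty":0,"tz":-4.4,"spin":0}]'; python3 go.py .4 -.2 .2 119.5
```

```text
time_s: 19.1
position: [0.543, 0.0436, 0.0438]
orientation: [0.814, -3.033, -0.0]
wrist_force: [-0.2, -0.6, -2.9]
grip_width: 0.082
finger_force: 50.0
time_s: 19.6
position: [0.544, 0.0428, 0.0454]
orientation: [-0.813, 3.033, -0.001]
wrist_force: [1.1, 0.3, -0.3]
grip_width: 0.395
finger_force: 0.0
time_s: 20.1
position: [0.5428, 0.0429, 0.1776]
orientation: [0.814, -3.033, -0.001]
wrist_force: [1.2, -0.5, 0.2]
grip_width: 0.402
finger_force: 0.0
t 20.1 units [ 8.18 -4.62 -0.74] spin 0.09 rows>= 5.7 j [ 0.78  0.74 -1.28  1.86  0.78  1.16  1.32] tilt [-0.001  0.    -1.   ] F [ 1.2 -0.5  0.2]
```

Move clear of the tray so the cameras can see it.

```bash
python3 -m crank '[{"tx":1.4,"ty":-0.8,"tz":-0.7,"spin":0},{"tx":2.8,"ty":-1.6,"tz":-0.7,"spin":0},{"tx":4.2,"ty":-2.4,"tz":-0.7,"spin":0},{"tx":5.6,"ty":-3.2,"tz":-0.7,"spin":0},{"tx":7,"ty":-4,"tz":-0.7,"spin":0}]';python3 -m crank '[{"tx":1,"ty":-0.6,"tz":0,"spin":0},{"tx":1,"ty":-0.6,"tz":0,"spin":0},{"tx":1,"ty":-0.6,"tz":0,"spin":0},{"tx":1,"ty":-0.6,"tz":0,"spin":0},{"tx":1,"ty":-0.6,"tz":0,"spin":0}]'; python3 - <<'E'
from h import *
s=grab('side');t=grab('top')
f=[cv2.resize(im['frame'][b:b+75,a:a+100,::-1],(400,300),interpolation=cv2.INTER_CUBIC) for im,a,b in((t,230,160),(s,242,190))]
cv2.imwrite('pics/crop7.png',np.hstack(f))
E
```

```text
time_s: 20.6
position: [0.4205, -0.1677, 0.1978]
orientation: [0.815, -3.034, 0.001]
wrist_force: [0.4, -0.3, 1.1]
grip_width: 0.399
finger_force: 0.0
time_s: 21.1
position: [0.4056, -0.1952, 0.198]
orientation: [-0.819, 3.032, -0.0]
wrist_force: [0.8, 0.6, -0.1]
grip_width: 0.402
finger_force: 0.0
```

View pics/crop7.png

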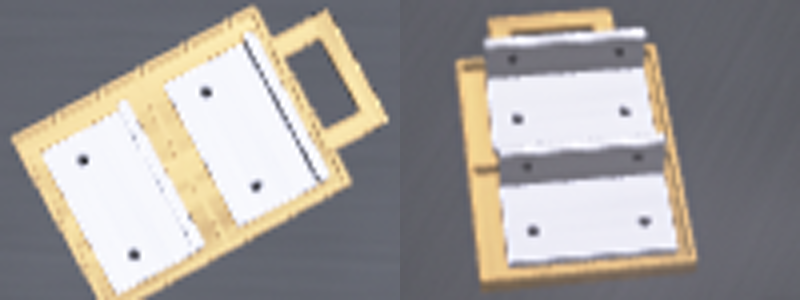

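Both feet lie flat with their short legs towards the lug. I'll do a quick numeric check of fit and flatness.

```bash
python3 - <<'E'
from h import *
from scipy.optimize import least_squares
np.set_printoptions(precision=3,suppress=True)
t=get_image('top');s=get_image('side');h=.0375
P=np.array([[.06,-h,.008],[-.06,-h,.008],[.06,h,.045],[-.06,h,.045]])
W=np.radians(-60.5-90);c=np.array([.553,.027]);Y=np.array([.493,-.870])
# local +x = (-.87,-.49): nearer the robot
obs={'far':([[259.25,234],[240.5,197.5],[280.75,220.75],[260.5,185.5]],[[311.2,252.5],[268.2,255.7],[307.7,224.2],[266.5,228.7]],-1),
'near':([[290,216.25],[271.25,180.75],[311.25,205],[292.5,168.75]],[None,None,[303.2,198.2],[263.2,201.2]],1)}
for n,(a,b,sg) in obs.items():
    i=[k for k in range(4) if b[k]]; 
    def w(p): return P@R.from_euler('ZX',[p[3],p[4]]).as_matrix().T+p[:3]
    f=lambda p:np.concatenate([(proj(t,w(p))-a).ravel(),(proj(s,w(p))[i]-[b[k] for k in i]).ravel()])
    r=least_squares(f,[*(c+sg*.051*Y),.005,W,0]); d=r.x[:2]-(c+sg*.051*Y)
    print(n,'z',r.x[2],'along y',d@Y,'along x',d@[-.87,-.493],'yaw err',r.x[3]-W,'tilt',r.x[4],'rms px',np.sqrt((r.fun**2).mean()))
E
```

```text
far z 0.0009360861148979234 along y -0.0016308718416338614 along x 0.0040316647224017885 yaw err 0.010539506356221029 tilt 0.025738384032253335 rms px 0.5928642847947155
near z -0.0021765481568130733 along y 0.0036509201003564824 along x 0.00271773946568563 yaw err -0.01926130838152673 tilt 0.1381692799570063 rms px 0.34900354282139606
```

The near foot's tilt is poorly constrained, because its free edge is hidden in the side view. I'll add the visible inner corner line for both feet.

```bash
python3 - <<'E'
from h import *
from scipy.optimize import least_squares
t=get_image('top');s=get_image('side');h=.0375;W=np.radians(-150.5);c=np.array([.553,.027]);Y=np.array([.493,-.870])
def cs(q):return [242+(q[0]-400)/4,190+q[1]/4]
P=np.array([[.06,-h,.008],[-.06,-h,.008],[.06,h,.045],[-.06,h,.045]])
S=np.array([[.06,h,.045],[-.06,h,.045],[.06,h-.008,.008],[-.06,h-.008,.008]])
for n,a,b,sg in(('far',[[259.25,234],[240.5,197.5],[280.75,220.75],[260.5,185.5]],[(663,137),(498,155),(665,172),(502,188)],-1),
 ('near',[[290,216.25],[271.25,180.75],[311.25,205],[292.5,168.75]],[(645,33),(485,45),(642,68),(490,78)],1)):
    b=np.array([cs(q) for q in b]); w=lambda Q,p:Q@R.from_euler('ZX',[p[2],p[3]]).as_matrix().T+[p[0],p[1],.005]
    for tilt in(0,.15,None):
        k=lambda p:[*p[:3],tilt if tilt is not None else p[3]]
        r=least_squares(lambda p:np.concatenate([(proj(t,w(P,k(p)))-a).ravel(),(proj(s,w(S,k(p)))-b).ravel()]),[*(c+sg*.051*Y),W,0])
        print(n,tilt,np.round(k(r.x),3),'rms',np.sqrt((r.fun**2).mean()).round(2))
E
```

```text
far 0 [ 0.522  0.072 -2.614  0.   ] rms 0.81
far 0.15 [ 0.524  0.07  -2.615  0.15 ] rms 0.93
far None [ 0.522  0.071 -2.615  0.045] rms 0.78
near 0 [ 0.575 -0.018 -2.643  0.   ] rms 0.79
near 0.15 [ 0.576 -0.02  -2.644  0.15 ] rms 0.72
near None [ 0.576 -0.02  -2.644  0.099] rms 0.69
```

Contact heights settle it. Foot A's underside reached the floor (z = 4.7 mm). Foot B hung free at 7.5 mm, below the wall tops, before I released it. Both are centred within about 6 mm, so neither is propped on a wall. Handing in.

```bash
python3 -c "
from station import *
print(finish_job())"
```

```text
the job is handed in; nothing more can be done
None
```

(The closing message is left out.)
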